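# Stack the supply tote the right way round

## Task

Put the empty blue supply tote on top of the grey tote that holds the note pads, turned end for end so that its yellow end lies over the grey tote's plain end: its feet must then stand level on the grey rim instead of dropping through the notches and nesting onto the pads. Set it down gently and let go, leave the grey tote where it stands, and do not disturb the red tote with the pens.

Things in the scene. Friction and masses are not known exactly. Their poses are not given: they have to be found in the camera images.
- blue_tote: Empty blue plastic stack-nest tote, 172 x 120 x 84 mm high, 0.2 kg; origin under its centre, x along its length to the yellow end, z up. Rim: upright band 8 mm thick, 34 mm deep (outer faces x = +-86, y = +-60); below it walls lean in to a 132 x 80 base. Pinch the rim on a long side at x = +17 (44 mm free of notches); inside is a step at z = 50, keep fingertips above it.
- grey_tote: Grey tote holding note pads (36 mm high), 0.85 kg, loose; same shape and axes, yellow +x end. A tote set on it the same way round drops its feet through the notches and nests, underside 38 mm above this one's. Turned half a turn about the vertical, centre over centre, its feet stand on the rim and its underside is 78 mm above this one's; about 12 mm play each way.
- red_tote: Red tote with four marker pens, 0.45 kg, same shape and axes; to be left alone. All three totes have, on both long sides, two 22 mm wide notches in the rim, centred at x = +50 and -16 mm, and at the same x two feet 14 mm wide, sticking out to y = +-66 mm near the base, undersides at z = 6 mm.
- blue_yellow_end (a point): Point on the blue tote: middle of the top of the rim at its yellow end, at x = 82, y = 0, z = 84 mm in the tote's frame.
Not all that is in view belongs to the job. Leave any purple or turquoise look-alike of the blue_tote alone.

How it is judged (in metres and radians):
At the end, for the whole second after the job is handed in: The blue tote rests level (within 4 degrees) on the grey tote's rim, its underside 72 to 84 mm above the grey one's, centred within 15 mm each way and square within 11 degrees, its yellow end over the grey tote's plain end; the grey tote stands flat on the desk; all is at rest and released (x of blue_tote in the frame of grey_tote between -0.015 and 0.015 m and y of blue_tote in the frame of grey_tote between -0.015 and 0.015 m and z of blue_tote in the frame of grey_tote between 0.072 and 0.084 m and x of blue_yellow_end in the frame of grey_tote below -0.06 m and angle between the x axis of blue_tote and the x axis of grey_tote, either way round below 0.2 rad and angle between blue_tote's own z axis and vertical below 0.07 rad and angle between grey_tote's own z axis and vertical below 0.05 rad and height (world z) of grey_tote below 0.006 m and linear speed of blue_tote below 0.02 m/s and angular speed of blue_tote below 0.1 rad/s and contact force between blue_tote and grey_tote above 0.5 N); the robot touches nothing.
It fails at once if the grey tote was shifted by more than 40 mm (distance of grey_tote from where it was at the start of the episode above 0.04 m).
It fails at once if the red tote was shifted by more than 20 mm (distance of red_tote from where it was at the start of the episode above 0.02 m).
It fails at once if the blue tote was dropped (let go and falling faster than 0.5 m/s, as from more than 13 mm) (contact force between the fingers and blue_tote below 0.05 N and linear speed of blue_tote above 0.5 m/s).
It fails at once if the blue tote was rammed onto the grey one (over 60 N) (contact force between blue_tote and grey_tote above 60 N).
It also fails if it takes over 38 s, if anything falls off the work surface, if the arm or the gripper's body presses on something with over 40 N, if the wrist force passes 120 N, or if a joint passes its speed limit or range.

## Robot

A 6-joint arm with a two-finger parallel gripper is mounted at the origin on the work surface. World frame = base frame: x ahead of the robot, y to its left, z up, the work surface at z = 0. Lengths are in m, angles in degrees, forces in N, time in s.
With the tool pointing down it reaches from about 0.275 to 0.825 m from the base axis. Payload 4.9 kg.
Tool frame: the origin (TCP) lies midway between the tips of the shut fingers; the grasp point (between the pads) lies 19 mm behind it (r.pinch_z is the z of the grasp point in the tool frame, in m); z points along the fingers, y is the line along which they close (so a half turn about z gives the same grasp; the last joint's range is limited). The gripper opens to 85 mm and grips with 20 to 120 N. Pads are 22 mm wide; open, the fingers measure 114 mm over their backs; the gripper's body (76 mm by 85 mm) begins 54 mm behind the grasp point. The pads swing forward as they close: fully open they stand 13 mm farther back than shut.
Start: joints at [63.988, 18.69, -11.035, 60.275, 0, 82.311], TCP at [0.173, 0.522, 0.231] pointing down, gripper open.
Joint ranges: [-152.03, 152.03], [-55.5, 102.48], [-74.3, 77.21], [-110.64, 120.58], [-84.22, 78.4], [-180, 180]. Speed limits (degrees/s): [147.25, 147.25, 180, 180, 180, 180].

## Interface

Orientations are given as [roll, pitch, yaw] about the fixed x, y, z axes, in that order (R = Rz(yaw) Ry(pitch) Rx(roll)).
In Python, from cell import r, cams, order, finder gives the robot as it stands.
- The arm moves only by the tool move_arm, never from a script. Its argument "moves" is a list of rows, each an object with "offset": the shift along the tool's x, y, z in cm, a list of three; "angular": the turn, a rotation vector about the tool's x, y, z in rad, a list of three. In form: [{"offset": [dx, dy, dz], "angular": [wx, wy, wz]}, ...]. A call has 1 to 8 rows; each row shifts and turns the commanded pose from where the row before left it, along the tool's axes as they then stand; what a row does not reach is not made up. A row lasts 1/8 s, in which the tool goes at most 62.5 mm and 10.7 degrees, less where a joint would pass 70% of its speed; a pose out of reach is approached as far as the arm can. A call is refused whole if a number of a shift passes 6.25 or a number of a turn 0.188, either way. A call with a gripper value outside its range is refused whole. "claw" is the closure, from 0 (fully open) to 1 (shut), set as the call begins (left out, the last holds). The fingers move at their own pace and stop on an object; "grip_force" is the grip in N (left out, the last holds). Time passes only in rows, so rows that do not move let the fingers close. It gives the time, the measured TCP pose, the force, the opening and the grip force at its end, in the units of the state.
- r.read_state(): the state, without advancing time (a new reading comes with each control period).
- cams.get_image(name): name is "scene" or "top"; returns the picture (420x560x3 uint8, red, green, blue); there is no depth.
- cams.camera_model(name): a dict with "camera_matrix" (3x3 intrinsics, pixels), "D" ([k1, k2, p1, p2, k3] as OpenCV has them; the pictures are not rectified), "rvec" (rotation vector, rad) and "tvec" (3), from world to camera coordinates, as OpenCV has them. Camera axes: x right, y down, z forward; pixel columns grow to the right and rows downward; lengths in m; the calibration is good to about 2 mm. A picture is of the moment at which its call begins. camera_model takes no time and is no camera call.
- order.hand_in(): hands the job in; it is judged then, once.
Trained networks look in the newest picture that a camera, given by its name, has taken for a name from the list of things; names that differ only in an ending like _2 or _b are one class to them, and where a whole thing is asked for, a point or a joint stands for the part that bears it (a point fixed in the world has none). Each returns a list of dicts, best first, with "score" (0 to 1); they miss things now and then, are a little off and sometimes report something else, mostly with a low value. They report only what shows in the picture. A call takes as long as a camera call. They do not tell look-alikes from the thing itself.
- finder.outline_of(camera, thing): "pixels" (420x560 bool, what is visible of it) and "point" ([column, row] as shares, 0 to 1, of the picture: columns of its width, rows of its height, amid what is visible of it).
- finder.spot_point(camera, thing): "point" ([column, row] as shares, 0 to 1, of the picture: columns of its width, rows of its height: a listed point, or the origin of a listed thing).
The state is a dict: "t": time; "qpos": joint angles; "dq": joint speeds; "joint_torque": joint torques, N m; "tool_pos": TCP position; "eef_rot": TCP orientation; "ft_force": force on the tool from outside, world axes, zero at the start; "torque": the same for the moment, N m; "gripper_width": finger opening in m; "grip_force": force on a finger pad.
Only numpy, scipy, OpenCV 4.12 (cv2) and the standard library are available. Lean on these libraries where they do the work, as an engineer would, in place of code of your own. Each camera call takes 0.05 s, during which the arm holds its last target. There are 200 camera calls.

## Working session

There is one attempt and no reset: what is moved stays moved. The work goes in short steps, Python scripts to look and compute and a tool call to move; the robot and the scene stay as the last step left them, time stands still between calls to the robot, and variables do not carry over. Pictures are saved under pics/ and viewed, at most 10 in all, crops included, and the job is handed in when it is done.

Besides the shell and the picture viewer there is one more tool, called after "Emit:" as name(argument=value, ...), one argument or row to a line, values as JSON. move_arm: Moves the arm, as the interface text tells. Its arguments: {"type":"object","properties":{"moves":{"type":"array"},"claw":{"type":"number"},"grip_force":{"type":"number"}},"required":["moves"]}

```bash
mkdir -p pics; ls
python3 - <<'E'
from cell import r,cams,order,finder
import cv2,numpy as np
for n in ["scene","top"]:
    cv2.imwrite(f"pics/{n}0.png",cams.get_image(n)[:,:,::-1])
    m=cams.camera_model(n);print(n,m)
    for th in ["blue_tote","grey_tote","red_tote","blue_yellow_end"]:
        print(th,[(round(d["score"],2),np.round(np.array(d["point"])*[560,420],1)) for d in finder.spot_point(n,th)][:4])
print(r.read_state())
E
```

```text
pics
scene {'camera_matrix': array([[400.73155878,   0.        , 287.30859056],
       [  0.        , 400.73155878, 209.919102  ],
       [  0.        ,   0.        ,   1.        ]]), 'D': array([-0.0815713,  0.       ,  0.       ,  0.       ,  0.       ]), 'rvec': array([ 1.88602397,  1.54608097, -0.66916295]), 'tvec': array([-0.06054557, -0.22508666,  1.26963608])}
blue_tote [(0.93, array([200. , 203.2])), (0.82, array([383.9, 172.5])), (0.56, array([312.3, 272.4]))]
grey_tote [(0.79, array([187.6, 275.8]))]
red_tote [(0.68, array([425.1, 236.1]))]
blue_yellow_end [(0.77, array([334.5, 280.4])), (0.76, array([384.2, 134.7])), (0.61, array([226.5, 182.5]))]
top {'camera_matrix': array([[382.65707904,   0.        , 286.2374408 ],
       [  0.        , 382.65707904, 207.57195694],
       [  0.        ,   0.        ,   1.        ]]), 'D': array([-0.09190596,  0.        ,  0.        ,  0.        ,  0.        ]), 'rvec': array([ 2.18954056, -2.22844419,  0.09305272]), 'tvec': array([-0.01830023,  0.4336239 ,  1.11458248])}
blue_tote [(0.98, array([180.3, 275.3])), (0.79, array([275.2, 17
[... 205 characters left out ...]
5, array([171.1, 306.6]))]
{'t': 0.5, 'qpos': array([ 6.39873396e+01,  1.86906616e+01, -1.10387637e+01,  6.02749482e+01,
       -3.10572041e-04,  8.23099686e+01]), 'dq': array([-0.02568979, -0.01069513, -0.04717876, -0.0406186 ,  0.05030332,
       -0.04528126]), 'joint_torque': array([-1.17508433e-03, -4.42965031e+01,  2.62536979e+01,  2.85462585e-03,
       -1.67600492e-04,  2.06851112e-06]), 'tool_pos': array([0.17289357, 0.52210011, 0.23124956]), 'eef_rot': array([-1.79995624e+02, -2.77470248e-04,  1.61677371e+02]), 'ft_force': array([-0.22197672, -0.40040963, -1.21471693]), 'torque': array([-0.00276542,  0.01852772, -0.02194087]), 'grip_force': 0.0, 'gripper_width': 0.08527304172275907}
```

View pics/top0.png

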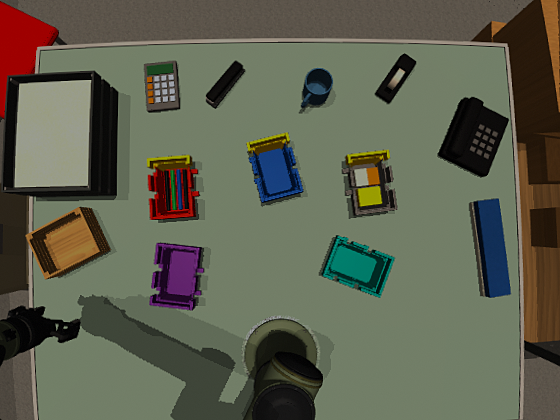

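View pics/scene0.png

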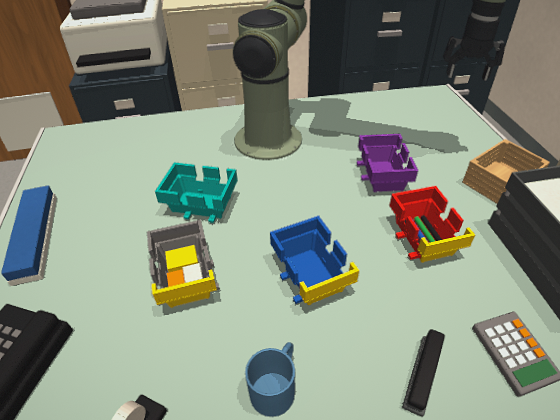

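Both pictures show the candidates for the blue tote. All three pixels are from the top picture.
- Blue with a yellow end at (275,170), and at (312,262) in the scene picture.
- Purple at (178,275), no yellow end: a look-alike.
- Turquoise at (357,265), no yellow end: a look-alike.

I choose the one at (275,170). Grey with pads is at (370,185), and red with pens at (174,190). I'll now fit the poses and check the choice in a crop.

```bash
cat > h.py <<'E'
from cell import r,cams,order,finder
import cv2,numpy as np
from scipy.optimize import minimize
P=[]
for sx in(1,-1):
    for sy in(1,-1):
        P+=[(86*sx,60*sy,z) for z in(50,84)]+[(66*sx,40*sy,0)]
for fx in(50,-16):
    for d in(7,-7):
        for sy in(1,-1): P+=[(fx+d,66*sy,6),(fx+d,66*sy,14)]
P=np.array(P)/1000.
def world(p,pts=P,z=0.):
    x,y,a=p;c,s=np.cos(a),np.sin(a)
    return np.asarray(pts)@np.array([[c,s,0],[-s,c,0],[0,0,1]])+[x,y,z]
def proj(n,w):
    m=cams.camera_model(n)
    return cv2.projectPoints(np.asarray(w,float),m["rvec"],m["tvec"],m["camera_matrix"],m["D"])[0][:,0]
def hull(q): return cv2.convexHull(q.astype(np.float32))
def iou(a,b):
    i=cv2.intersectConvexConvex(a,b)[0]; return i/(cv2.contourArea(a)+cv2.contourArea(b)-i)
def fit(masks,p0,z=0.):
    H={n:hull(np.argwhere(m)[:,::-1]) for n,m in masks.items()}
    f=lambda p:-sum(iou(H[n],hull(proj(n,world(p,z=z)))) for n in H)/len(H)
    best=None
    for da in(-.25,-.1,0,.1,.25):
        s=minimize(f,np.array(p0)+[0,0,da],method="Nelder-Mead",options=dict(initial_simplex=np.array(p0)+[0,0,da]+np.array([[0,0,0],[.02,0,0],[0,.02,0],[0,0,.1]]),maxiter=400,xatol=1e-5,fatol=1e-6))
        if best is None or s.fun<best.fun:best=s
    return best.x,-best.fun
def outline(n,th,near):
    o=[d for d in finder.outline_of(n,th)]
    o.sort(key=lambda d:np.hypot(*(np.array(d["point"])*[560,420]-near)))
    d=o[0]; m=d["pixels"].astype(np.uint8)
    k,l,st,_=cv2.connectedComponentsWithStats(m)
    keep=[i for i in range(1,k) if st[i,4]>15]
    return np.isin(l,keep),np.array(d["point"])*[560,420],d["score"]
E
python3 - <<'E'
from h import *
I={n:cams.get_image(n) for n in("top","scene")}
near={"blue_tote":((275,170),(312,265),(.52,0.03,0.2)),"grey_tote":((370,185),(183,265),(.5,-.2,0))}
print(cv2.Rodrigues(cams.camera_model("top")["rvec"])[0].round(2))
for th,(a,b,p0) in near.items():
    ms={}
    for n,q in(("top",a),("scene",b)):
        m,pt,s=outline(n,th,q);ms[n]=m;print(th,n,pt.round(),round(s,2),m.sum())
    for sub in(["top"],["scene"],["top","scene"]):
        p,v=fit({k:ms[k] for k in sub},p0);print(sub,p[:2].round(4),np.degrees(p[2]).round(2),round(v,3))
    for n in I:
        im=np.ascontiguousarray(I[n]);I[n]=im
        cv2.polylines(im,[hull(proj(n,world(p))).astype(int)],True,(255,0,255),1)
        for pt in([.082,0,.084],[.017,.056,.084],[.017,-.056,.084]):
            cv2.circle(im,tuple(proj(n,world(p,[pt]))[0].astype(int)),1,(0,255,0),-1)
t=cv2.resize(I["top"][115:225,225:415],None,fx=3,fy=3)[:, :570];s=cv2.resize(I["scene"][190:320,130:370],None,fx=2.375,fy=2.375)[:,:570]
t=t[:290];s=s[:308]
cv2.imwrite("pics/fit1.png",np.vstack([t,s])[:,:,::-1])
E
```

```text
[[-0.02 -1.    0.03]
 [-1.    0.02 -0.05]
 [ 0.05 -0.03 -1.  ]]
blue_tote top [273. 169.] 0.62 2664
blue_tote scene [311. 258.] 0.78 4807
['top'] [0.5445 0.0055] 13.76 0.989
['scene'] [0.5445 0.0089] 13.88 0.982
['top', 'scene'] [0.5444 0.0065] 13.54 0.973
grey_tote top [370. 183.] 0.75 2536
grey_tote scene [183. 262.] 0.87 4775
['top'] [ 0.4991 -0.2657] 6.87 0.932
['scene'] [ 0.4983 -0.2664] 6.9 0.971Traceback (most recent call last):
  File "<stdin>", line 10, in <module>
  File "h.py", line 26, in fit
    s=minimize(f,np.array(p0)+[0,0,da],method="Nelder-Mead",options=dict(initial_simplex=np.array(p0)+[0,0,da]+np.array([[0,0,0],[.02,0,0],[0,.02,0],[0,0,.1]]),maxiter=400,xatol=1e-5,fatol=1e-6))
    res = _minimize_neldermead(fun, x0, args, callback, bounds=bounds,
                               **options)
    fxcc = func(xcc)
    fx = function(np.copy(x), *(wrapper_args + args))
  File "h.py", line 23, in <lambda>
    f=lambda p:-sum(iou(H[n],hull(proj(n,world(p,z=z)))) for n in H)/len(H)
                ~~~^^^^^^^^^^^^^^^^^^^^^^^^^^^^^^^^^^^^^^^^^^^^^^^^^
  File "h.py", line 23, in <genexpr>
    f=lambda p:-sum(iou(H[n],hull(proj(n,world(p,z=z)))) for n in H)/len(H)
                                  ~~~~^^^^^^^^^^^^^^^^
  File "h.py", line 16, in proj
    m=cams.camera_model(n)
ValueError: time passes only in moves, steps and waits
```

```bash
sed -i 's/^def proj/from functools import lru_cache\ncm=lru_cache(None)(cams.camera_model)\ndef proj/; s/m=cams.camera_model(n)/m=cm(n)/' h.py
python3 - <<'E'
from h import *
I={n:np.ascontiguousarray(cams.get_image(n)) for n in("top","scene")}
for p in((.5445,.0065,np.radians(13.7)),(.4987,-.266,np.radians(6.9))):
    for n,im in I.items():
        cv2.polylines(im,[hull(proj(n,world(p))).astype(int)],True,(255,0,255),1)
        for pt in([.082,0,.084],[.017,.056,.084],[.017,-.056,.084]):
            cv2.circle(im,tuple(proj(n,world(p,[pt]))[0].astype(int)),1,(0,255,0),-1)
t=cv2.resize(I["top"][125:220,225:415],(570,285));s=cv2.resize(I["scene"][190:320,130:370],(570,309))
cv2.imwrite("pics/fit1.png",np.vstack([t,s])[:,:,::-1])
E
```

```text
(no output)
```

View pics/fit1.png

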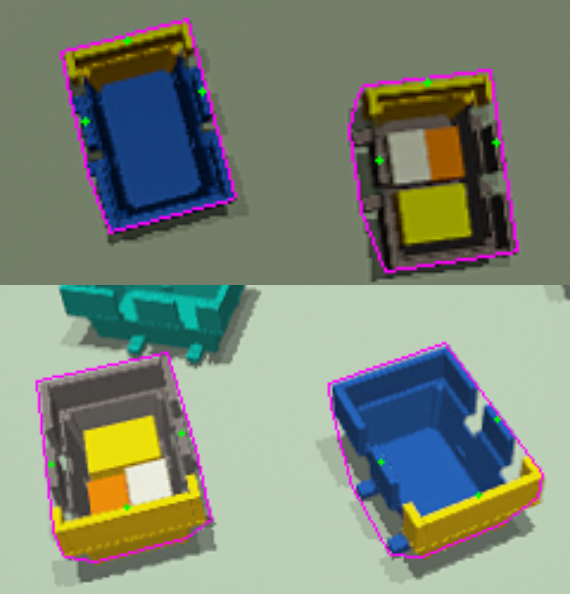

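The crop shows the blue tote with its yellow end and free rim segments, with the hulls and green grip points sitting well on both totes. I'm now moving above the blue tote's -y rim.

Emit:
move_arm(
  moves=[
    {"offset": [0, 0, 0], "angular": [0, 0, -0.14]},
    {"offset": [0, 0, 0], "angular": [0, 0, -0.14]},
    {"offset": [0, 0, 0], "angular": [0, 0, -0.14]},
    {"offset": [0, 0, 0], "angular": [0, 0, -0.14]},
    {"offset": [-2.125, -5.375, 0], "angular": [0, 0, 0]},
    {"offset": [-2.125, -5.375, 0], "angular": [0, 0, 0]},
    {"offset": [-2.125, -5.375, 0], "angular": [0, 0, 0]},
    {"offset": [-2.125, -5.375, 0], "angular": [0, 0, 0]},
  ],
  claw=0,
  grip_force=40,
)

```text
t: 1.9
tool_pos: [0.3075, 0.3321, 0.2315]
eef_rot: [180.0, 0.0, -166.2]
ft_force: [1.9, 0.1, -0.0]
gripper_width: 0.085
grip_force: 0.0
```

Emit:
move_arm(
  moves=[
    {"offset": [-2.125, -5.375, 0], "angular": [0, 0, 0]},
    {"offset": [-2.125, -5.375, 0], "angular": [0, 0, 0]},
    {"offset": [-2.125, -5.375, 0], "angular": [0, 0, 0]},
    {"offset": [-2.125, -5.375, 0], "angular": [0, 0, 0]},
    {"offset": [-2.125, -5.375, 0], "angular": [0, 0, 0]},
    {"offset": [-2.125, -5.375, 0], "angular": [0, 0, 0]},
    {"offset": [-2.125, -5.375, 0], "angular": [0, 0, 0]},
    {"offset": [-2.125, -5.375, 0], "angular": [0, 0, 0]},
  ],
)

```text
t: 2.9
tool_pos: [0.575, -0.0455, 0.2314]
eef_rot: [180.0, 0.0, -166.3]
ft_force: [0.7, 0.9, 0.7]
gripper_width: 0.0852
grip_force: 0.0
```

Emit:
move_arm(
  moves=[
    {"offset": [0, 0, 2], "angular": [0, 0, 0]},
    {"offset": [0, 0, 2], "angular": [0, 0, 0]},
    {"offset": [0, 0, 0], "angular": [0, 0, 0]},
  ],
)

```text
t: 3.28
tool_pos: [0.5728, -0.0436, 0.1897]
eef_rot: [179.9, -0.2, -166.3]
ft_force: [-0.5, 1.0, 0.0]
gripper_width: 0.0857
grip_force: 0.0
```

Emit:
move_arm(
  moves=[
    {"offset": [0, 0, 2.5], "angular": [0, 0, 0]},
    {"offset": [0, 0, 2.5], "angular": [0, 0, 0]},
    {"offset": [0, 0, 2.5], "angular": [0, 0, 0]},
    {"offset": [0, 0, 2.5], "angular": [0, 0, 0]},
    {"offset": [0, 0, 2], "angular": [0, 0, 0]},
    {"offset": [0, 0, 1.1], "angular": [0, 0, 0]},
    {"offset": [0, 0, 0], "angular": [0, 0, 0]},
  ],
)

```text
t: 4.15
tool_pos: [0.574, -0.0435, 0.0603]
eef_rot: [180.0, -0.0, -166.2]
ft_force: [0.3, -0.4, 1.1]
gripper_width: 0.0854
grip_force: 0.0
```

Run:
```python
from h import *
im=cams.get_image("scene")[150:320,200:440]
cv2.imwrite("pics/g1.png",cv2.resize(im,(720,510))[:,:,::-1]); s=r.read_state();print(s["tool_pos"],s["eef_rot"],s["ft_force"])
```

```text
[ 0.574463   -0.0436394   0.06089439] [-1.79984693e+02  3.29717628e-02 -1.66223643e+02] [ 0.08066394 -0.03597958 -0.67886363]
```

View pics/g1.png

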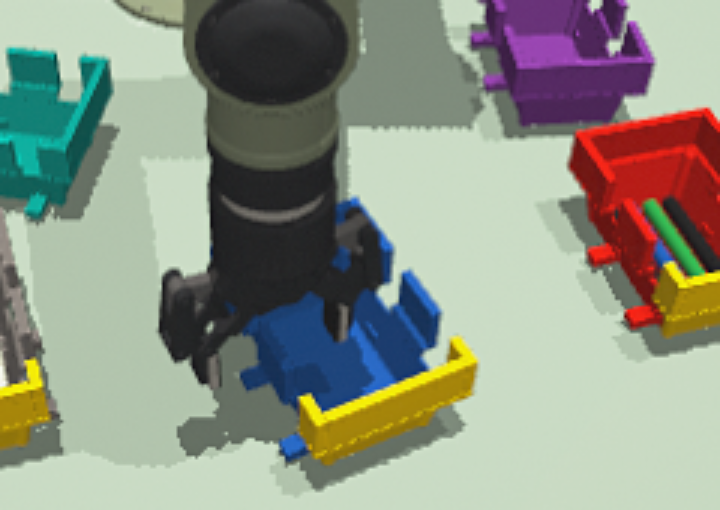

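The crop shows the fingers straddling the near rim between its two notches: outer finger at about (210,370), inner at (340,320). Closing now, then a slow lift.

Emit:
move_arm(
  moves=[
    {"offset": [0, 0, 0], "angular": [0, 0, 0]},
    {"offset": [0, 0, 0], "angular": [0, 0, 0]},
    {"offset": [0, 0, 0], "angular": [0, 0, 0]},
    {"offset": [0, 0, 0], "angular": [0, 0, 0]},
    {"offset": [0, 0, 0], "angular": [0, 0, 0]},
    {"offset": [0, 0, 0], "angular": [0, 0, 0]},
    {"offset": [0, 0, 0], "angular": [0, 0, 0]},
    {"offset": [0, 0, 0], "angular": [0, 0, 0]},
  ],
  claw=1,
  grip_force=50,
)

```text
t: 5.2
tool_pos: [0.5742, -0.0436, 0.0605]
eef_rot: [180.0, 0.0, -166.2]
ft_force: [-1.1, 0.6, 4.2]
gripper_width: 0.0068
grip_force: 52.1
```

Emit:
move_arm(
  moves=[
    {"offset": [0, 0, -1], "angular": [0, 0, 0]},
    {"offset": [0, 0, -2], "angular": [0, 0, 0]},
    {"offset": [0, 0, -2], "angular": [0, 0, 0]},
    {"offset": [0, 0, -2], "angular": [0, 0, 0]},
    {"offset": [0, 0, -2], "angular": [0, 0, 0]},
    {"offset": [0, 0, -2], "angular": [0, 0, 0]},
    {"offset": [0, 0, -2], "angular": [0, 0, 0]},
    {"offset": [0, 0, -2], "angular": [0, 0, 0]},
  ],
)

```text
t: 6.2
tool_pos: [0.5736, -0.0438, 0.2109]
eef_rot: [-180.0, -0.0, -166.2]
ft_force: [0.8, -0.2, -2.7]
gripper_width: 0.0068
grip_force: 51.2
```

Run:
```python
from h import *
im=cams.get_image("scene")[80:320,180:460]
cv2.imwrite("pics/g2.png",cv2.resize(im,(700,600))[:,:,::-1]); s=r.read_state();print(s["tool_pos"],s["eef_rot"],s["ft_force"],s["torque"],s["gripper_width"])
```

```text
[ 0.57503799 -0.04403535  0.21368414] [-1.79896692e+02  1.64164430e-01 -1.66234216e+02] [1.18983806 1.09119716 0.13577032] [-0.11132582 -0.0944743   0.05100181] 0.006914415573212381
```

View pics/g2.png

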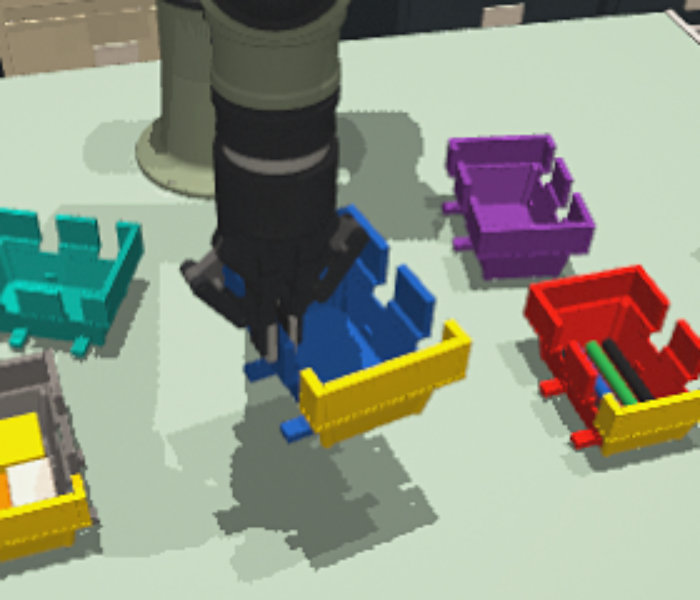

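The tote is held level about 15 cm up: yellow end at (390,390), the rim pinched at (275,330). Turning it end for end now.

Emit:
move_arm(
  moves=[
    {"offset": [0, 0, 0], "angular": [0, 0, 0.06]},
    {"offset": [0, 0, 0], "angular": [0, 0, 0.12]},
    {"offset": [0, 0, 0], "angular": [0, 0, 0.14]},
    {"offset": [0, 0, 0], "angular": [0, 0, 0.14]},
    {"offset": [0, 0, 0], "angular": [0, 0, 0.14]},
    {"offset": [0, 0, 0], "angular": [0, 0, 0.14]},
    {"offset": [0, 0, 0], "angular": [0, 0, 0.14]},
    {"offset": [0, 0, 0], "angular": [0, 0, 0.14]},
  ],
)

```text
t: 7.25
tool_pos: [0.5734, -0.0437, 0.2096]
eef_rot: [-179.9, -0.1, 135.1]
ft_force: [-0.1, 0.7, -1.8]
gripper_width: 0.0069
grip_force: 51.2
```

Emit:
move_arm(
  moves=[
    {"offset": [0, 0, 0], "angular": [0, 0, 0.14]},
    {"offset": [0, 0, 0], "angular": [0, 0, 0.14]},
    {"offset": [0, 0, 0], "angular": [0, 0, 0.14]},
    {"offset": [0, 0, 0], "angular": [0, 0, 0.14]},
    {"offset": [0, 0, 0], "angular": [0, 0, 0.14]},
    {"offset": [0, 0, 0], "angular": [0, 0, 0.14]},
    {"offset": [0, 0, 0], "angular": [0, 0, 0.14]},
    {"offset": [0, 0, 0], "angular": [0, 0, 0.14]},
  ],
)

```text
t: 8.25
tool_pos: [0.5734, -0.0436, 0.2096]
eef_rot: [-179.9, 0.0, 70.9]
ft_force: [-0.4, -0.0, -2.0]
gripper_width: 0.007
grip_force: 51.2
```

Emit:
move_arm(
  moves=[
    {"offset": [0, 0, 0], "angular": [0, 0, 0.14]},
    {"offset": [0, 0, 0], "angular": [0, 0, 0.14]},
    {"offset": [0, 0, 0], "angular": [0, 0, 0.14]},
    {"offset": [0, 0, 0], "angular": [0, 0, 0.14]},
    {"offset": [0, 0, 0], "angular": [0, 0, 0.14]},
    {"offset": [0, 0, 0], "angular": [0, 0, 0.14]},
    {"offset": [0, 0, 0], "angular": [0, 0, 0.14]},
    {"offset": [0, 0, 0], "angular": [0, 0, 0.14]},
  ],
)

```text
t: 9.25
tool_pos: [0.5734, -0.0436, 0.2095]
eef_rot: [-180.0, 0.1, 6.7]
ft_force: [0.2, -0.1, -1.9]
gripper_width: 0.0074
grip_force: 51.2
```

Emit:
move_arm(
  moves=[
    {"offset": [0, 0, 0], "angular": [0, 0, 0]},
    {"offset": [0, 0, 0], "angular": [0, 0, 0]},
  ],
)

```text
t: 9.5
tool_pos: [0.5738, -0.0436, 0.2099]
eef_rot: [-180.0, 0.0, 7.1]
ft_force: [-0.2, -0.3, -1.7]
gripper_width: 0.0073
grip_force: 51.2
```

Emit:
move_arm(
  moves=[
    {"offset": [-0.8, 1.0, 0], "angular": [0, 0, 0]},
    {"offset": [-1.8, 2.4, 0], "angular": [0, 0, 0]},
    {"offset": [-2, 2.6, 0], "angular": [0, 0, 0]},
    {"offset": [-2, 2.6, 0], "angular": [0, 0, 0]},
    {"offset": [-2, 2.6, 0], "angular": [0, 0, 0]},
    {"offset": [-1.7, 2.4, 0], "angular": [0, 0, 0]},
    {"offset": [-1, 1.4, 0], "angular": [0, 0, 0]},
    {"offset": [-0.5, 0.6, 0], "angular": [0, 0, 0]},
  ],
)

```text
t: 10.5
tool_pos: [0.4753, -0.2137, 0.2104]
eef_rot: [-180.0, -0.0, 6.9]
ft_force: [1.4, 0.7, -1.4]
gripper_width: 0.0071
grip_force: 51.2
```

Emit:
move_arm(
  moves=[
    {"offset": [0, 0, 1.5], "angular": [0, 0, 0]},
    {"offset": [0, 0, 1.5], "angular": [0, 0, 0]},
    {"offset": [0, 0, 0.5], "angular": [0, 0, 0]},
    {"offset": [0, 0, 0], "angular": [0, 0, 0]},
  ],
)

```text
t: 11.0
tool_pos: [0.4756, -0.2121, 0.1744]
eef_rot: [-179.9, 0.1, 7.0]
ft_force: [0.2, 0.1, -2.0]
gripper_width: 0.0068
grip_force: 51.2
```

Run:
```python
from h import *
s=r.read_state();print(s["tool_pos"],s["eef_rot"],s["ft_force"],s["torque"])
z=s["tool_pos"][2]-.0605
I={n:np.ascontiguousarray(cams.get_image(n)) for n in("top","scene")}
p=(.4987,-.266,np.radians(186.9))
for n,im in I.items():
    g=world((.4987,-.266,np.radians(6.9)))
    cv2.polylines(im,[hull(proj(n,g)).astype(int)],True,(255,0,255),1)
    R=[(86,60),(-86,60),(-86,-60),(86,-60)]
    for zz in (.084,.050):
        cv2.polylines(im,[proj(n,world(p,[(a/1e3,b/1e3,zz) for a,b in R],z)).round().astype(int)],True,(0,255,0),1)
    for fx in(50,-16):
        for sy in(1,-1): cv2.circle(im,tuple(proj(n,world(p,[(fx/1e3,sy*.066,.006)],z))[0].round().astype(int)),1,(255,0,0),-1)
a=cv2.resize(I["top"][110:270,290:490],(375,300));b=cv2.resize(I["scene"][120:330,90:330],(686,600))[:, :]
cv2.imwrite("pics/g3.png",b[:,:,::-1]);cv2.imwrite("pics/g3t.png",cv2.resize(I["top"][110:270,290:490],(750,600))[:,:,::-1])
for n,q in(("top",(370,180)),("scene",(190,220))):
    try:
        m,pt,sc=outline(n,"blue_tote",q);print(n,pt.round(),sc,m.sum())
    except Exception as e: print(e)
```

```text
[ 0.47562822 -0.21210051  0.17444131] [-1.79936374e+02  7.05503347e-02  7.03297843e+00] [ 0.22663188  0.1423003  -1.99851293] [0.11371613 0.0626134  0.0134124 ]
top [365. 158.] 0.57 731
scene [165. 232.] 0.91 5031
```

View pics/g3.png

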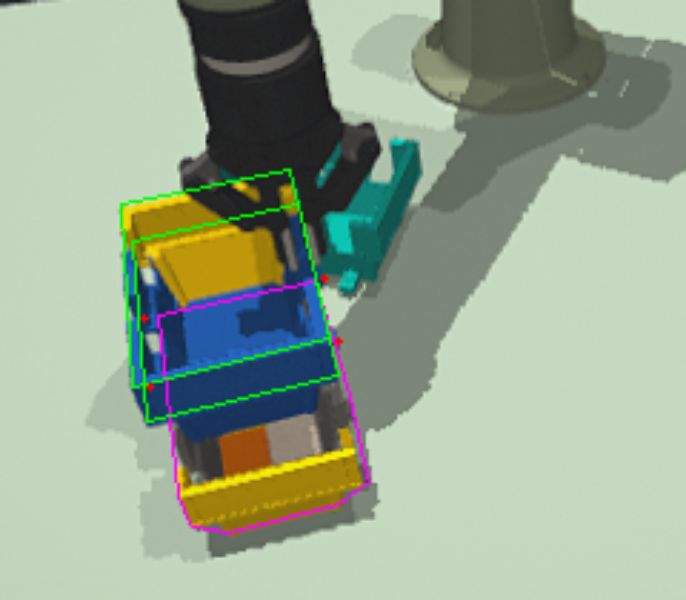

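View pics/g3t.png

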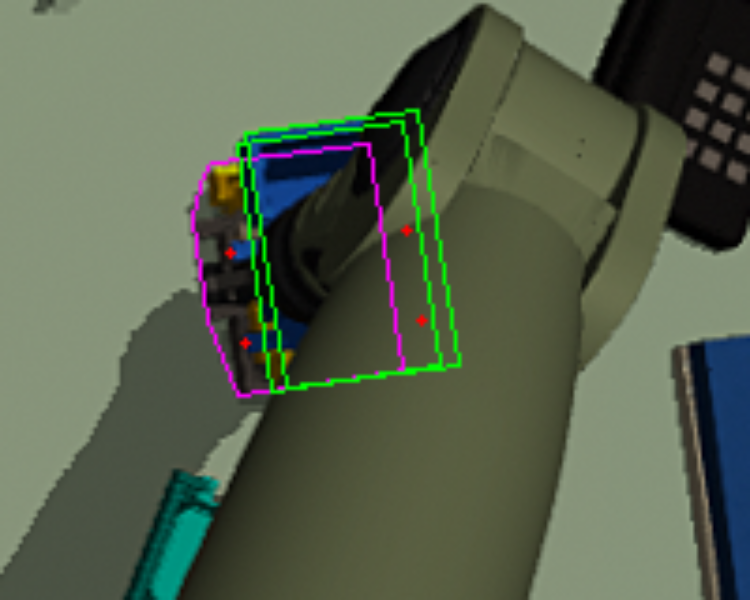

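The predicted outlines match the held tote within about a pixel, with its rim corners at (122,207) and (150,424) in the scene crop. It is level and centred over the grey tote, so I'm lowering it slowly.

Emit:
move_arm(
  moves=[
    {"offset": [0, 0, 0.7], "angular": [0, 0, 0]},
    {"offset": [0, 0, 0.9], "angular": [0, 0, 0]},
    {"offset": [0, 0, 0.7], "angular": [0, 0, 0]},
    {"offset": [0, 0, 0.5], "angular": [0, 0, 0]},
    {"offset": [0, 0, 0.3], "angular": [0, 0, 0]},
    {"offset": [0, 0, 0], "angular": [0, 0, 0]},
  ],
)

```text
t: 11.95
tool_pos: [0.4757, -0.2128, 0.1441]
eef_rot: [-180.0, 0.0, 7.0]
ft_force: [0.2, 1.0, -2.3]
gripper_width: 0.0069
grip_force: 51.1
```

Emit:
move_arm(
  moves=[
    {"offset": [0, 0, 0.1], "angular": [0, 0, 0]},
    {"offset": [0, 0, 0.1], "angular": [0, 0, 0]},
    {"offset": [0, 0, 0], "angular": [0, 0, 0]},
    {"offset": [0, 0, 0], "angular": [0, 0, 0]},
  ],
)

```text
t: 12.45
tool_pos: [0.4759, -0.2129, 0.1424]
eef_rot: [180.0, -0.0, 7.0]
ft_force: [0.3, 0.2, -2.4]
gripper_width: 0.007
grip_force: 51.1
```

Emit:
move_arm(
  moves=[
    {"offset": [0, 0, 0.1], "angular": [0, 0, 0]},
    {"offset": [0, 0, 0.1], "angular": [0, 0, 0]},
    {"offset": [0, 0, 0], "angular": [0, 0, 0]},
    {"offset": [0, 0, 0], "angular": [0, 0, 0]},
  ],
)

```text
t: 12.95
tool_pos: [0.4758, -0.2129, 0.1402]
eef_rot: [-180.0, 0.0, 7.0]
ft_force: [0.1, 0.7, -2.2]
gripper_width: 0.0073
grip_force: 51.1
```

Emit:
move_arm(
  moves=[
    {"offset": [0, 0, 0.1], "angular": [0, 0, 0]},
    {"offset": [0, 0, 0], "angular": [0, 0, 0]},
    {"offset": [0, 0, 0], "angular": [0, 0, 0]},
  ],
)

```text
t: 13.32
tool_pos: [0.4758, -0.2129, 0.1393]
eef_rot: [-180.0, 0.0, 7.0]
ft_force: [-0.3, 0.2, -2.5]
gripper_width: 0.0074
grip_force: 51.1
```

Emit:
move_arm(
  moves=[
    {"offset": [0, 0, 0.1], "angular": [0, 0, 0]},
    {"offset": [0, 0, 0], "angular": [0, 0, 0]},
    {"offset": [0, 0, 0], "angular": [0, 0, 0]},
  ],
)

```text
t: 13.7
tool_pos: [0.4759, -0.2129, 0.1385]
eef_rot: [180.0, -0.0, 7.0]
ft_force: [-0.5, 0.5, 1.7]
gripper_width: 0.007
grip_force: 51.6
```

Emit:
move_arm(
  moves=[
    {"offset": [0, 0, 0.1], "angular": [0, 0, 0]},
    {"offset": [0, 0, 0], "angular": [0, 0, 0]},
    {"offset": [0, 0, 0], "angular": [0, 0, 0]},
  ],
)

```text
t: 14.08
tool_pos: [0.476, -0.2128, 0.1384]
eef_rot: [180.0, -0.0, 7.0]
ft_force: [-2.6, 3.2, 9.7]
gripper_width: 0.0068
grip_force: 52.9
```

Contact came at the expected height, with the underside 78 mm up. I'm easing off the force and releasing.

Emit:
move_arm(
  moves=[
    {"offset": [0, 0, -0.1], "angular": [0, 0, 0]},
    {"offset": [0, 0, 0], "angular": [0, 0, 0]},
  ],
)

```text
t: 14.32
tool_pos: [0.476, -0.2129, 0.1385]
eef_rot: [180.0, -0.0, 7.0]
ft_force: [-2.3, 0.5, 3.9]
gripper_width: 0.0075
grip_force: 52.1
```

Emit:
move_arm(
  moves=[
    {"offset": [0, 0, 0], "angular": [0, 0, 0]},
    {"offset": [0, 0, 0], "angular": [0, 0, 0]},
    {"offset": [0, 0, 0], "angular": [0, 0, 0]},
    {"offset": [0, 0, 0], "angular": [0, 0, 0]},
    {"offset": [0, 0, 0], "angular": [0, 0, 0]},
    {"offset": [0, 0, 0], "angular": [0, 0, 0]},
  ],
  claw=0.4,
)

```text
t: 15.08
tool_pos: [0.4759, -0.2129, 0.1383]
eef_rot: [180.0, -0.0, 7.0]
ft_force: [-0.7, 0.5, 0.2]
gripper_width: 0.0513
grip_force: 0.0
```

Emit:
move_arm(
  moves=[
    {"offset": [0, 0, -1], "angular": [0, 0, 0]},
    {"offset": [0, 0, -2], "angular": [0, 0, 0]},
    {"offset": [0, 0, -3], "angular": [0, 0, 0]},
    {"offset": [0, 0, -3], "angular": [0, 0, 0]},
    {"offset": [0, 0, -3], "angular": [0, 0, 0]},
    {"offset": [0, -5, -1], "angular": [0, 0, 0]},
    {"offset": [0, -5, 0], "angular": [0, 0, 0]},
    {"offset": [0, -5, 0], "angular": [0, 0, 0]},
  ],
)

```text
t: 16.08
tool_pos: [0.4575, -0.0628, 0.2693]
eef_rot: [180.0, -0.1, 6.9]
ft_force: [0.7, 0.3, -0.0]
gripper_width: 0.051
grip_force: 0.0
```

Emit:
move_arm(
  moves=[
    {"offset": [0, -5, 0], "angular": [0, 0, 0]},
    {"offset": [0, -5, 0], "angular": [0, 0, 0]},
    {"offset": [0, -5, 0], "angular": [0, 0, 0]},
    {"offset": [0, 0, 0], "angular": [0, 0, 0]},
  ],
)

```text
t: 16.58
tool_pos: [0.4388, 0.0875, 0.2691]
eef_rot: [-180.0, -0.1, 7.3]
ft_force: [0.0, -0.5, 0.4]
gripper_width: 0.0515
grip_force: 0.0
```

Run:
```python
from h import *
I={n:np.ascontiguousarray(cams.get_image(n)) for n in("top","scene")}
z=.078;p0=(.4987,-.266,np.radians(186.9));ms={}
for n,q in(("top",(375,180)),("scene",(175,235))):
    m,pt,sc=outline(n,"blue_tote",q);ms[n]=m;print(n,pt.round(),sc,m.sum())
    p,v=fit({n:m},p0,z);print(p[:2].round(4),np.degrees(p[2]).round(2),round(v,3))
p,g=p0,(.4987,-.266,np.radians(6.9))
for n,im in I.items():
    cv2.polylines(im,[hull(proj(n,world(g))).astype(int)],True,(255,0,255),1)
    cv2.polylines(im,[hull(proj(n,world(p,z=z))).astype(int)],True,(0,255,0),1)
a=cv2.resize(I["top"][110:230,310:470],(400,300));b=cv2.resize(I["scene"][160:340,110:260],(400,480))
c=np.zeros((480,800,3),np.uint8);c[:300,:400]=a;c[:,400:]=b
cv2.imwrite("pics/end.png",c[:,:,::-1]);s=r.read_state();print(s["t"],s["ft_force"])
```

```text
top [375. 182.] 0.86 3178
[ 0.4996 -0.2693] 186.7 0.981
scene [171. 240.] 0.72 5226
[ 0.5016 -0.2675] 187.16 0.978
16.775 [-0.22078083 -0.06358969  0.05163589]
```

View pics/end.png

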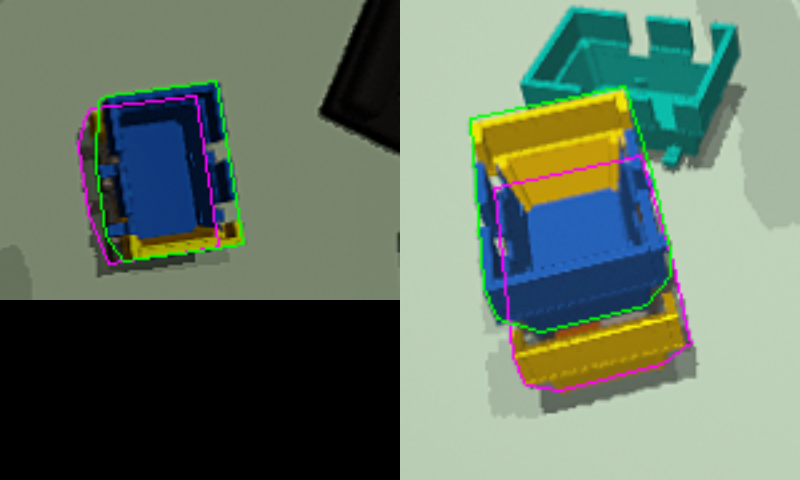

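The blue tote stands level on the grey rim, its yellow end over the plain end (550,125). The fit puts it within 4 mm of centre, and the arm is clear.

```bash
python3 -c "
from cell import order
print(order.hand_in())"
```

```text
the job is handed in; nothing more can be done
None
```

The blue tote stands level on the grey tote's rim, turned end for end with its yellow end over the plain end and about 4 mm off centre by the camera fit; it is released, the red tote was not touched, and the job is handed in (no verdict was returned).

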